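Ring for the joiner and hold the chest lid half open

ROBOT

A 6-joint arm with a two-finger parallel gripper is mounted at the origin on the work surface. World frame = base frame: x ahead of the robot, y to its left, z up, the work surface at z = 0. Lengths are in m, angles in rad, forces in N, time in s.
With the tool pointing down it reaches from about 0.325 to 0.925 m from the base axis. Payload 3.1 kg.
Tool frame: the origin (TCP) lies at the very end of the fingers, on their centre line; the grasp point (between the pads) lies env.grip_point_offset behind it (env.grip_point_offset is the distance from the TCP to the grasp point, in m); z points along the fingers, y is the line along which they close (so a half turn about z gives the same grasp; the last joint's range is limited). The gripper opens to 85 mm and grips with 20 to 120 N. Pads are 22 mm wide; open, the fingers measure 114 mm over their backs; the gripper's body (76 mm by 85 mm) begins 54 mm behind the grasp point. The pads swing forward as they close: fully open they stand 13 mm farther back than shut.
Start: joints at [1.228, 0.217, 1.613, -0, 1.311, -0.112], TCP at [0.143, 0.608, 0.231] pointing down, gripper open.
Joint ranges: [-2.75, 2.75], [-0.78, 2.1], [0.31, 2.55], [-1.13, 4.27], [0.13, 2.63], [-2.58, 2.58]. Speed limits (rad/s): [2.79, 2.79, 3.14, 3.14, 3.14, 3.14].

INTERFACE

Orientations are given as a unit quaternion [x, y, z, w].
In Python, from plant import env gives the robot as it stands. The module is installed in compiled form; this text tells all that it offers.
- The arm moves only by the tool crank_tcp, called after "Call:" as name(argument=value, ...), one argument or row to a line, values as JSON. Schema: {"type":"object","properties":{"moves":{"type":"object","properties":{"increments":{"type":"array","items":{"type":"array","items":{"type":"number"},"minItems":5,"maxItems":5},"minItems":1,"maxItems":20}},"additionalProperties":false,"required":["increments"]},"only":{"type":"string"},"quiet":{"type":"boolean"},"lines":{"type":"string"}},"required":["moves"],"additionalProperties":false}. moves is an object whose key "increments" holds a list of rows, 1 to 20 of them, each of 5 numbers: dx, dy, dz in units of 100 mm, then a turn about the tool's z in units of 0.1 rad, then the finger opening in m; each row is the pose to reach, as a shift and turn from the pose commanded when the call began, along the tool's axes at that moment; what a row does not reach only later rows make up. A row lasts 1/12 s, in which the tool goes at most 0.0417 m and 0.125 rad, less where a joint would pass 70% of its speed; a pose out of reach is approached as far as the arm can. The fingers move at their own pace and stop on an object; the grip force is fixed at half the most. Time passes only in rows, so rows that do not move let the fingers close. The tool returns the time, the measured TCP pose, the force, the opening and the grip force at its end. only (a regular expression) keeps the lines of the reply that match it, lines (a string "A,B") keeps lines A to B, and quiet returns only ok. Input that does not fit is refused with a message, and nothing moves.
- env.read_state(): the state, without advancing time (a new reading comes with each control period).
- env.snapshot(name): name is "scene" or "side" or "wrist"; returns (picture, depth): 400x640x3 uint8, red, green, blue; 400x640 float32, m along the optical axis (not along the pixel's ray), 0 where there is no reading.
- env.camera_params(name): a dict with "K" (3x3 intrinsics, pixels), "rvec" (rotation vector, rad) and "tvec" (3), from world to camera coordinates, as OpenCV has them; the wrist camera has in their place "hand_eye" (4x4, takes a point from camera to tool coordinates, whose origin is the TCP and whose axes are the flange's). Camera axes: x right, y down, z forward; pixel columns grow to the right and rows downward; lengths in m; the calibration is good to about 2 mm. A picture is of the moment at which its call begins: read the wrist's pose just before it. camera_params takes no time and is no camera call.
- env.job_done(): hands the job in; it is judged then, once.
Trained networks look in the newest picture that a camera, given by its name, has taken for a name from the list of things; names that differ only in an ending like _2 or _b are one class to them, and where a whole thing is asked for, a point or a joint stands for the part that bears it (a point fixed in the world has none). Each returns a list of dicts, best first, with "confidence" (0 to 1); they miss things now and then, are a little off and sometimes report something else, mostly with a low value. They report only what shows in the picture. A call takes as long as a camera call. They do not tell look-alikes from the thing itself.
- env.boxes_of(name, camera): "rect" ([left, top, right, bottom] in pixels, round what is visible of it).
- env.landmark_of(name, camera): "pixel" ([column, row] in pixels: a listed point, or the origin of a listed thing).
The state is a dict: "t": time; "qpos": joint angles; "joint_vel": joint speeds; "joint_efforts": joint torques, N m; "tcp_pos": TCP position; "eef_rot": TCP orientation; "force": force on the tool from outside, world axes, zero at the start; "torque": the same for the moment, N m; "opening": finger opening in m; "grip_force": force on a finger pad.
Only numpy, scipy, OpenCV 4.12 (cv2) and the standard library are available. Lean on these libraries where they do the work, as an engineer would, in place of code of your own. Each camera call takes 0.05 s, during which the arm holds its last target. There are 200 camera calls.

TASK

Ring for the joiner by pressing the plunger of the counter bell all the way down to its stop and letting it come back up. Then lift the lid of the fibreboard chest by its front tongue and hold it open at 45 degrees, a few degrees either way, so that he can screw on the lid stay: nothing props the lid, so the program finishes with the fingers still holding it steady at that angle. Leave the jar, the screwdriver and the little house where they are.

Things in the scene. Friction and masses are not known exactly. Their poses are not given: they have to be found in the camera images.
- box: Chest of raw brown fibreboard fixed to the bench, left or right of the robot's centre line (bell on the other side), turned up to 0.4 rad: 180 mm deep (x) by 240 wide (y) by 100 high, walls 8 mm, lid on top. Origin: centre of its underside, on the bench. Its +x points from the front wall (robot's side, lid's tongue) to the hinged rear wall, +z up.
- lid (a joint): Angle of the chest's lid, rad: 0 shut (level), growing as the front edge rises, 0.785 = 45 degrees, stop at 1.4. The hinge moves freely: the lid falls shut from any angle when let go. The lid is an 8 mm board, 180 x 240 mm, with its tongue 0.18 to 0.35 kg; lifting it at the tongue takes 1 to 2 N.
- hinge (a point): Point on the hinge line at the middle of the chest's rear top edge, 100 mm above the bench. The hinge line is level, along the chest's y. With the lid shut its own axes are those of the chest; they turn with the lid.
- tab (a point): Grip point on the lid's tongue, a dark tab amid the lid's front edge: 30 mm wide (along the chest's y: pinch it so), 12 thick, underside level with the lid's, jutting 50 mm out over the front wall, free all around. The point is mid width and thickness, 28 mm ahead of the front wall: in the lid's frame 208 mm ahead (-x) of the hinge point, 6 mm above. It turns with the lid.
- bell: Counter bell fixed to the bench: black foot 90 mm across, steel dome 82 mm across and 51 mm high at its crown, spring plunger on top. Origin: centre of its underside on the bench, z up. It does not tilt.
- plunger (a joint): Travel of the bell's plunger, m: 0 at rest (up), 0.008 down at its stop. The spring needs about 1.6 N to start and 5.2 N at the stop, and pushes the plunger back up when let go.
- plunger_top (a point): Centre of the top face of the plunger's head, a steel disc 22 mm across and 7 mm thick; at rest 70 mm above the bench, 19 mm above the dome's crown. It goes straight down with the plunger.
- jar: Bystander: loose glass jar with a yellow screw cap, 72 mm across, 120 mm high. Origin: centre of its underside.
- screwdriver: Bystander: loose screwdriver lying flat, 190 mm long. Origin: under its middle, on the bench; x along the tool, towards the blade.
- house: Bystander: loose little fibreboard house, 56 x 92 mm, 112 mm high. Origin: centre of its underside.
There are look-alikes about, which are no part of the job. What is shaped like the bell but pink, purple or red is not meant.

How it is judged:
On the way, in this order (a step that is already met when the one before it is completed fails the run):
1. the bell's plunger is pressed down to its stop (at least 7 of its 8 mm) (value of joint plunger above 0.007 m), for 0.05 s.
2. the plunger is back up and the lid is lifted past 15 degrees (value of joint plunger below 0.0015 m and value of joint lid above 0.26 rad), for 0.1 s.
At the end, for the whole second after the job is handed in: The lid stands at 45 degrees, 7 either way (0.663 to 0.908 rad), not moving (under 0.15 rad/s), with the fingers pressing on it (over 0.4 N) and no bystander touching the chest or lid; the bell's plunger is up (within 1.5 mm) (value of joint lid between 0.663 and 0.908 rad and velocity of joint lid between -0.15 and 0.15 rad/s and contact force between the fingers and box above 0.4 N and value of joint plunger below 0.0015 m and contact force between each of jar, screwdriver, house and box below 0.1 N); the arm keeps its last pose, push and grip.
It fails at once if the jar is moved more than 30 mm (distance of jar from where it was at the start of the episode above 0.03 m).
It fails at once if the screwdriver is moved more than 30 mm (distance of screwdriver from where it was at the start of the episode above 0.03 m).
It fails at once if the house is moved more than 30 mm (distance of house from where it was at the start of the episode above 0.03 m).
It also fails if it takes over 48 s, if anything falls off the work surface, if the arm or the gripper's body presses on something with over 40 N, if the wrist force passes 120 N, or if a joint passes its speed limit or range.

## Working session

There is one attempt and no reset: what is moved stays moved. The work goes in short steps, Python scripts to look and compute and a tool call to move; the robot and the scene stay as the last step left them, time stands still between calls to the robot, and variables do not carry over. Pictures are saved under pics/ and viewed, at most 10 in all, crops included, and the job is handed in when it is done.

```bash
mkdir -p pics; cat > h.py <<'E'
from plant import env
import numpy as np, cv2
from scipy.spatial.transform import Rotation as R
np.set_printoptions(precision=4,suppress=True)
def world(cam,px,d,st=None):
    """pixels (n,2) + depth -> world"""
    p=env.camera_params(cam);K=np.array(p["K"]);px=np.atleast_2d(px).astype(float);d=np.atleast_1d(d)
    c=np.c_[(px[:,0]-K[0,2])/K[0,0]*d,(px[:,1]-K[1,2])/K[1,1]*d,d]
    if cam=="wrist":
        H=np.array(p["hand_eye"]);c=c@H[:3,:3].T+H[:3,3]
        return R.from_quat(st["eef_rot"]).apply(c)+st["tcp_pos"]
    Rm=cv2.Rodrigues(np.array(p["rvec"],float))[0]
    return (c-np.array(p["tvec"]).ravel())@Rm
def cloud(cam,depth,st=None):
    v,u=np.mgrid[:400,:640]
    return world(cam,np.c_[u.ravel(),v.ravel()],depth.ravel(),st).reshape(400,640,3)
E
python3 - <<'E'
from h import *
for c in("scene","side"):
    im,d=env.snapshot(c);cv2.imwrite(f"pics/{c}0.png",im[:,:,::-1]);np.save(f"{c}_d.npy",d);np.save(f"{c}_i.npy",im)
    P=cloud(c,d)
    for n in("box","tab","hinge","bell","plunger_top","jar","screwdriver","house"):
        for r in env.landmark_of(n,c)[:3]:
            u,v=np.round(r["pixel"]).astype(int)
            print(c,n,u,v,round(r["confidence"],2),P[v,u] if 0<=u<640 and 0<=v<400 else'')
print(env.read_state(),env.grip_point_offset)
E
```

```text
scene box 269 176 0.66 [ 0.6614 -0.171   0.1127]
scene tab 276 135 0.66 [ 0.4932 -0.2653  0.1093]
scene hinge 263 180 0.89 [ 0.6863 -0.1799  0.1103]
scene bell 357 232 0.92 [0.645  0.2022 0.0452]
scene bell 333 258 0.92 [0.7779 0.1863 0.0505]
scene bell 389 255 0.81 [0.6582 0.3403 0.0446]
scene plunger_top 393 244 0.59 [0.6131 0.3313 0.0427]
scene plunger_top 378 189 0.47 [0.4604 0.1788 0.0669]
scene plunger_top 357 224 0.37 [0.6281 0.19   0.0673]
scene jar 248 124 0.9 [ 0.4665 -0.4401  0.0313]
scene screwdriver 451 229 0.8 [0.4304 0.4754 0.0165]
scene house 289 240 0.61 [0.82   0.0326 0.0878]
scene house 450 231 0.44 [ 0.4292  0.4759 -0.0016]
side box 331 177 0.94 [ 0.591  -0.1194  0.1077]
side tab 359 156 0.89 [ 0.5028 -0.2468  0.119 ]
side hinge 309 166 0.86 [ 0.6859 -0.1577  0.1105]
side bell 268 248 0.97 [0.7522 0.2091 0.0417]
side bell 292 287 0.78 [0.6298 0.3492 0.0483]
side bell 350 262 0.57 [0.4596 0.2095 0.0459]
side plunger_top 348 249 0.54 [0.4738 0.174  0.0696]
side plunger_top 302 247 0.49 [0.6352 0.1825 0.0461]
side plunger_top 290 281 0.41 [0.638  0.3405 0.0686]
side jar 377 143 0.96 [ 0.4463 -0.4259  0.0444]
side screwdriver 346 341 0.53 [0.4255 0.4816 0.0146]
side screwdriver 376 144 0.18 [ 0.4499 -0.4225  0.0409]
side house 271 210 0.55 [0.789  0.0386 0.0446]
{'t': 0.9, 'qpos': array([ 1.2278,  0.2169,  1.6134,  0.    ,  1.3113, -0.1122]), 'joint_vel': array([-0.0007,  0.0013,  0.0011,  0.0014, -0.0012,  0.0007]), 'joint_efforts': array([ -0.0003, -39.6884, -30.4263,  -0.0002,   0.0007,   0.    ]), 'tcp_pos': array([0.1429, 0.6085, 0.2313]), 'eef_rot': array([ 0.1152,  0.9933,  0.    , -0.    ]), 'force': array([-0.3593,  0.1982, -0.5805]), 'torque': array([ 0.0038,  0.0175, -0.0126]), 'grip_force': 0.0, 'opening': 0.08520603427415932} 0.0187
```

View pics/scene0.png

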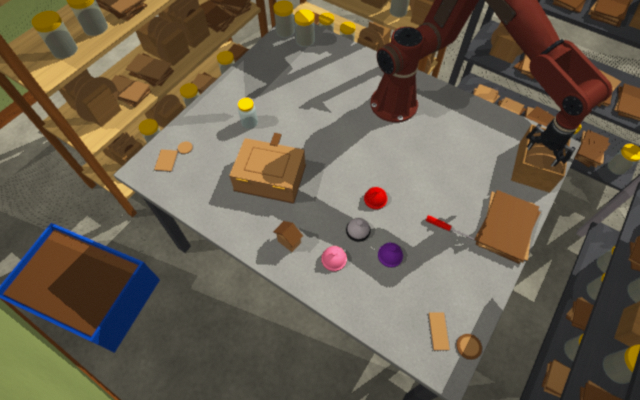

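View pics/side0.png

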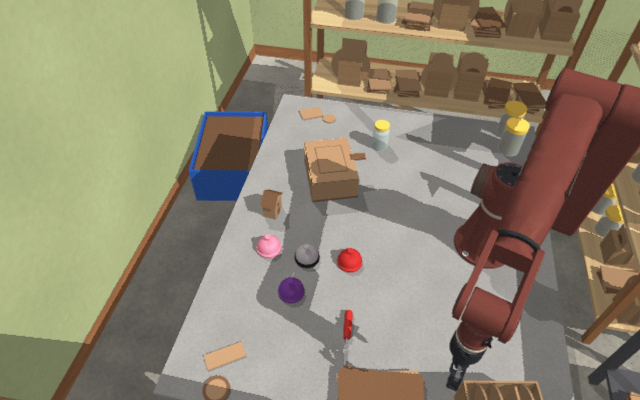

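The bell on the job is the steel/grey one at scene (357,230), side (307,255). Look-alikes are red (376,198), pink (334,258) and purple (390,255) in the scene picture. The chest is at (268,168) with its tongue at (276,138), and the jar is at (246,112). Next I measure precisely and check the bell in a crop.

```bash
python3 - <<'E'
from h import *
from scipy.optimize import least_squares
allL=[];allB=[];T=[]
crops=[]
for c,(u,v),lidrect in(("scene",(357,230),(225,125,310,200)),("side",(307,255),(298,132,372,205))):
    im=np.load(f"{c}_i.npy");P=cloud(c,np.load(f"{c}_d.npy"))
    s=P[v-22:v+22,u-22:u+22].reshape(-1,3);col=im[v-22:v+22,u-22:u+22].reshape(-1,3).astype(int)
    grey=(col.max(1)-col.min(1)<45)
    near=np.hypot(s[:,0]-.635,s[:,1]-.19)<.06
    b=s[grey&near&(s[:,2]>.02)]
    top=b[b[:,2]>.06]; print(c,"plunger",len(top),np.median(top,0) if len(top) else'',b[:,2].max())
    dome=b[(b[:,2]>.02)&(b[:,2]<.052)]
    # dome: sphere with free radius
    f=least_squares(lambda q:np.linalg.norm(dome-q[:3],axis=1)-q[3],[.635,.19,0,.045],loss="soft_l1",f_scale=.002).x;print(" dome fit",f,len(dome))
    l,t,r,bb=lidrect
    s=P[t:bb,l:r].reshape(-1,3);L=s[(s[:,2]>.098)&(s[:,2]<.125)]
    allL.append(L)
    print(" lid",len(L),np.median(L[:,2]),cv2.minAreaRect(L[:,:2].astype(np.float32)*1000))
    crops.append(cv2.resize(im[v-40:v+40,u-50:u+50],(500,400),interpolation=cv2.INTER_CUBIC))
    crops.append(cv2.resize(im[t:bb,l:r],(400,400),interpolation=cv2.INTER_CUBIC)[:, :300] if 0 else cv2.resize(im[t-10:bb+10,l-10:r+10],(300,400)))
cv2.imwrite("pics/crop.png",cv2.resize(np.vstack([np.hstack(crops[:2]),np.hstack(crops[2:])])[:,:,::-1],(600,600)))
L=np.vstack(allL)
# outline grid of lid points (cm)
xs=np.arange(.46,.78,.01);ys=np.arange(-.36,0,.01)
H=np.histogram2d(L[:,0],L[:,1],[xs,ys])[0]
for i,row in enumerate(H):print("%.2f"%xs[i],''.join('#' if k>3 else'+' if k else'.' for k in row[::-1]))
E
```

```text
scene plunger 27 [0.6185 0.1937 0.0693] 0.07300920949430542
 dome fit [0.6177 0.1938 0.0077 0.0435] 313
 lid 2722 0.10696553222901281 ((593.8916625976562, -223.42532348632812), (238.17559814453125, 242.34608459472656), 20.213472366333008)
side plunger 27 [0.6168 0.1925 0.07  ] 0.07908877411010429
 dome fit [0.6172 0.1929 0.0083 0.0438] 319
 lid 2089 0.10877835328377873 ((592.0909423828125, -224.0880126953125), (237.8074493408203, 254.3066864013672), 20.666406631469727)
0.46 ...................................
0.47 ........................+..........
0.48 ............#..........###++.......
0.49 ...........+###+.......####........
0.50 ...........######++...+###+........
0.51 ...........#########++####+........
0.52 ..........+###############.........
0.53 ..........################.........
0.54 .........+##################++.....
0.55 .........#######################...
0.56 .........#########################+
0.57 ........+##########################
0.58 ........##########################+
0.59 .......+###########################
0.60 .......+##########################.
0.61 .......###########################.
0.62 .......##########################+.
0.63 ......###########################..
0.64 .....+##########################+..
0.65 .....+##########################...
0.66 .......+########################...
0.67 ........+######################+...
0.68 ...........####################+...
0.69 ...............+##############+....
0.70 ..................############+....
0.71 .....................#########.....
0.72 .....................++######+.....
0.73 ........................+++##+.....
0.74 ...................................
0.75 ...................................
0.76 ...................................
```

View pics/crop.png

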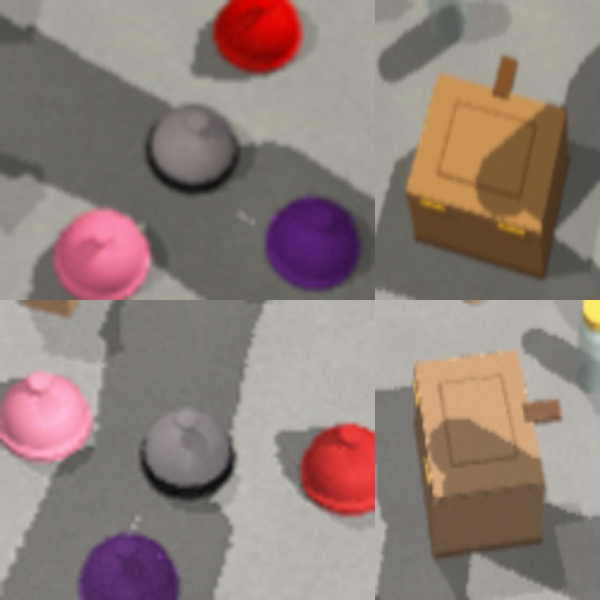

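The crop confirms the choice: grey steel dome with a black foot at (0.6175, 0.193), plunger top at z = 0.070. Chest yaw is about +0.35 and the tab about (0.505, -0.256). I close the fingers and move over the bell.

The rows are not in the units I measure in: shifts go in units of 100 mm and turns go in units of 0.1 rad. I convert before sending: -0.557 m is -5.57, -0.295 m is -2.95.

Call:
crank_tcp(
  moves={"increments":[[-5.57, -2.95, 0.6, 0, 0], [-5.57, -2.95, 0.6, 0, 0], [-5.57, -2.95, 0.6, 0, 0], [-5.57, -2.95, 0.6, 0, 0], [-5.57, -2.95, 0.6, 0, 0], [-5.57, -2.95, 0.6, 0, 0], [-5.57, -2.95, 0.6, 0, 0], [-5.57, -2.95, 0.6, 0, 0], [-5.57, -2.95, 0.6, 0, 0], [-5.57, -2.95, 0.6, 0, 0], [-5.57, -2.95, 0.6, 0, 0], [-5.57, -2.95, 0.6, 0, 0], [-5.57, -2.95, 0.6, 0, 0], [-5.57, -2.95, 0.6, 0, 0], [-5.57, -2.95, 0.6, 0, 0], [-5.57, -2.95, 0.6, 0, 0], [-5.57, -2.95, 0.6, 0, 0], [-5.57, -2.95, 0.6, 0, 0]]},
)

```text
t: 2.4
tcp_pos: [0.6174, 0.1937, 0.171]
eef_rot: [0.116, 0.993, 0.0, -0.001]
force: [-0.4, 0.6, 0.2]
opening: 0.0001
grip_force: 0.0
```

```bash
python3 - <<'E'
from h import *
st=env.read_state();im,d=env.snapshot("wrist");cv2.imwrite("pics/w1.png",im[:,:,::-1])
for r in env.landmark_of("plunger_top","wrist")[:4]:
    u,v=np.round(r["pixel"]).astype(int);print(u,v,r["confidence"],world("wrist",(u,v),d[v,u],st))
P=cloud("wrist",d,st);m=(np.hypot(P[...,0]-.6175,P[...,1]-.193)<.05)&(P[...,2]>.01)&(P[...,2]<.09);B=P[m]
print(m.sum());t=B[B[:,2]>.066];print(len(t),t.mean(0) if len(t) else'')
print(R.from_quat(st["eef_rot"]).as_matrix(),np.array([.6175,.193,.07])-st["tcp_pos"],R.from_quat(st["eef_rot"]).inv().apply(np.array([.6175,.193,.07])-st["tcp_pos"]),st["qpos"])
E
```

```text
312 196 0.85 [[0.6124 0.1922 0.0703]]
501 181 0.85 [[0.6345 0.3386 0.0704]]
6391
551 [0.6148 0.1916 0.0695]
[[-0.9732  0.23   -0.0014]
 [ 0.23    0.9732  0.0005]
 [ 0.0015  0.0002 -1.    ]] [ 0.0001 -0.0007 -0.101 ] [-0.0004 -0.0007  0.101 ] [ 0.1953  0.3171  1.6074  0.0008  1.2183 -1.1437]
```

View pics/w1.png

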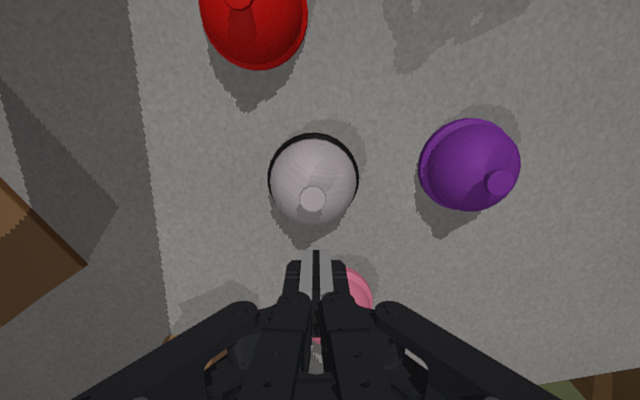

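The wrist view shows the steel bell's plunger head at (312,199), with purple at right, red at top and pink behind the fingers. The wrist fit gives (0.615, 0.192), which agrees within 2–3 mm. I press now.

Converted, 0.111 m is 1.11, 0.08 m is 0.8.

Call:
crank_tcp(
  moves={"increments":[[0.015, -0.01, 0.4, 0, 0], [0.015, -0.01, 0.8, 0, 0], [0.015, -0.01, 0.98, 0, 0], [0.015, -0.01, 1.04, 0, 0], [0.015, -0.01, 1.09, 0, 0], [0.015, -0.01, 1.11, 0, 0], [0.015, -0.01, 1.11, 0, 0], [0.015, -0.01, 1.11, 0, 0]]},
)

```text
t: 3.17
tcp_pos: [0.6167, 0.1946, 0.0633]
eef_rot: [0.115, 0.993, 0.001, 0.001]
force: [-3.3, 0.2, 3.9]
opening: -0.0
grip_force: 2.2
```

Not at the stop yet (3.9 N, about 6.7 mm), so I push a bit further.

Call:
crank_tcp(
  moves={"increments":[[0, 0, 0.03, 0, 0], [0, 0, 0.05, 0, 0], [0, 0, 0.05, 0, 0], [0, 0, 0.05, 0, 0]]},
)

```text
t: 3.5
tcp_pos: [0.6176, 0.1947, 0.0618]
eef_rot: [0.115, 0.993, 0.001, 0.001]
force: [-9.4, -1.7, 19.3]
opening: -0.0001
grip_force: 10.0
```

At the stop (19 N, well above the 5.2 N the spring needs). Release, rise, and go over the chest's tongue while turning the tool.

Converted, -0.446 m is -4.46, -0.18 m is -1.8, -0.58 rad is -5.8.

Call:
crank_tcp(
  moves={"increments":[[0, 0, -0.2, 0, 0], [0, 0, -0.6, 0, 0], [0, 0, -1, 0, 0], [0, 0, -1.4, 0, 0], [0, 0, -1.8, 0, 0], [-0.17, -4.46, -1.8, -5.8, 0.07], [-0.17, -4.46, -1.8, -5.8, 0.07], [-0.17, -4.46, -1.8, -5.8, 0.07], [-0.17, -4.46, -1.8, -5.8, 0.07], [-0.17, -4.46, -1.8, -5.8, 0.07], [-0.17, -4.46, -1.8, -5.8, 0.07], [-0.17, -4.46, -1.8, -5.8, 0.07], [-0.17, -4.46, -1.8, -5.8, 0.07], [-0.17, -4.46, -1.8, -5.8, 0.07], [-0.17, -4.46, -1.8, -5.8, 0.07], [-0.17, -4.46, -1.8, -5.8, 0.07], [-0.17, -4.46, -1.8, -5.8, 0.07], [-0.17, -4.46, -1.8, -5.8, 0.07], [-0.17, -4.46, -1.8, -5.8, 0.07]]},
)

```text
t: 5.08
tcp_pos: [0.5311, -0.2447, 0.2363]
eef_rot: [-0.174, 0.985, -0.0, 0.001]
force: [0.5, 0.5, 0.2]
opening: 0.0702
grip_force: 0.0
```

```bash
python3 - <<'E'
from h import *
st=env.read_state();im,d=env.snapshot("wrist");cv2.imwrite("pics/w2.png",im[:,:,::-1])
for r in env.landmark_of("tab","wrist")[:3]:
    u,v=np.round(r["pixel"]).astype(int);print(u,v,r["confidence"],world("wrist",(u,v),d[v,u],st))
P=cloud("wrist",d,st)
v=np.arange(400)[:,None]*np.ones((1,640))
m=(P[...,2]>.1)&(P[...,2]<.12)&(v<230)&(np.hypot(P[...,0]-.59,P[...,1]+.22)<.2)
L=P[m];print(len(L),np.median(L[:,2]))
c=np.array([.617,-.215]);yaw=.345
ax=lambda y:np.array([[np.cos(y),np.sin(y)],[-np.sin(y),np.cos(y)]])
q=(L[:,:2]-c)@ax(yaw).T
tab=q[q[:,0]<-.1];print("tab n",len(tab),"chest frame min/max",np.percentile(tab,[1,50,99],axis=0))
# front edge & tab direction
b=np.round(q[(q[:,0]>-.1)],3)
ys=np.arange(-.11,.11,.01);f=[(y,q[(abs(q[:,1]-y)<.004)&(abs(y-np.median(tab[:,1]))>.03)][:,0].min()) for y in ys if ((abs(q[:,1]-y)<.004)&(abs(y-np.median(tab[:,1]))>.03)).sum()>5]
print(np.array(f)); 
print(st["tcp_pos"],R.from_quat(st["eef_rot"]).as_matrix(),st["qpos"],st["force"])
np.save("w2_P.npy",P)
E
```

```text
310 152 0.76 [[ 0.5002 -0.2606  0.1113]]
14869 0.10800927580987318
tab n 2019 chest frame min/max [[-0.1468 -0.0173]
 [-0.1247 -0.0026]
 [-0.1004  0.0118]]
[[-0.11   -0.0964]
 [-0.1    -0.0963]
 [-0.09   -0.0963]
 [-0.08   -0.0965]
 [-0.07   -0.0966]
 [-0.06   -0.0967]
 [-0.05   -0.0968]
 [-0.04   -0.097 ]
 [ 0.03   -0.0977]
 [ 0.04   -0.0977]
 [ 0.05   -0.0977]
 [ 0.06   -0.098 ]
 [ 0.07   -0.098 ]
 [ 0.08   -0.0981]
 [ 0.09   -0.098 ]
 [ 0.1    -0.0985]]
[ 0.5311 -0.2447  0.2363] [[-0.9398 -0.3418  0.0022]
 [-0.3418  0.9398 -0.0006]
 [-0.0019 -0.0013 -1.    ]] [-0.5521  0.1267  1.7074  0.0007  1.3053 -2.472 ] [0.5121 0.4573 0.2473]
```

View pics/w2.png

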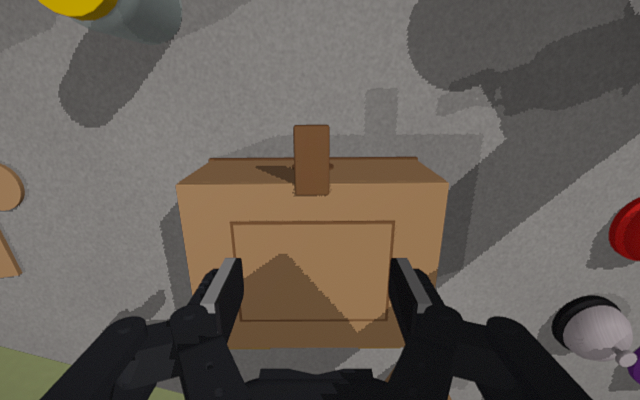

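The wrist view shows the tongue at (311,155), the chest front edge at row ~184, the jar upper left, clear of the tongue. Tab grip point is (0.501, -0.259, 0.106), which agrees with the network and the given sizes; chest yaw is about 0.35 and the tool is already aligned. I go down around the tab, then close.

Converted, 0.152 m is 1.52, 0.135 m is 1.35.

Call:
crank_tcp(
  moves={"increments":[[0.33, -0.03, 0, 0, 0.07], [0.33, -0.03, 0.4, 0, 0.07], [0.33, -0.03, 0.8, 0, 0.07], [0.33, -0.03, 1.15, 0, 0.07], [0.33, -0.03, 1.35, 0, 0.07], [0.33, -0.03, 1.52, 0, 0.07], [0.33, -0.03, 1.52, 0, 0.07], [0.33, -0.03, 1.52, 0, 0.07]]},
)

```text
t: 5.85
tcp_pos: [0.5004, -0.2572, 0.0825]
eef_rot: [-0.175, 0.985, 0.001, -0.001]
force: [0.6, -0.2, 1.3]
opening: 0.0702
grip_force: 0.0
```

```bash
python3 - <<'E'
from h import *
st=env.read_state();print(st["qpos"],st["force"]);im,d=env.snapshot("wrist");cv2.imwrite("pics/w3.png",im[:,:,::-1])
E
```

```text
[-0.5996  0.2616  1.865   0.0001  1.0174 -2.5218] [ 0.5581 -0.152   1.3024]
```

View pics/w3.png

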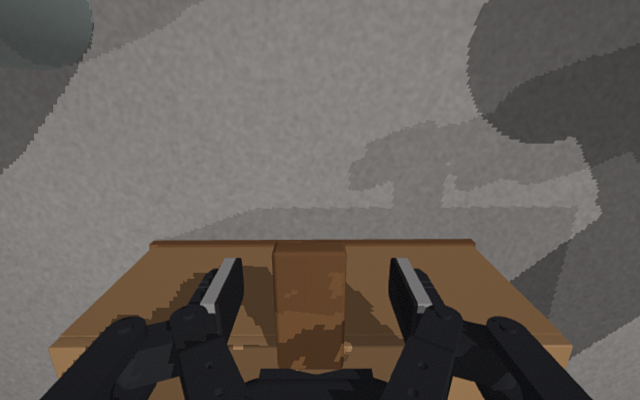

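The tab (columns 274–346) lies between the open pads (columns 240 and 390), centred within 1–2 mm. Close.

Call:
crank_tcp(
  moves={"increments":[[0, 0, 0, 0, 0.02], [0, 0, 0, 0, 0.02], [0, 0, 0, 0, 0.02], [0, 0, 0, 0, 0.02], [0, 0, 0, 0, 0.02], [0, 0, 0, 0, 0.02], [0, 0, 0, 0, 0.02], [0, 0, 0, 0, 0.02]]},
)

```text
t: 6.57
tcp_pos: [0.5017, -0.2597, 0.0851]
eef_rot: [-0.174, 0.985, -0.001, 0.001]
force: [-1.5, 0.8, 6.7]
opening: 0.029
grip_force: 59.4
```

```bash
python3 - <<'E'
from h import *
st=env.read_state();print(st["qpos"],st["force"]);M=R.from_quat(st["eef_rot"]).as_matrix()
# arc of the tab, chest yaw .352, in tool axes
yaw=.352;r=np.array([-.208,0,.006])
for a in np.arange(.0,.80,.0785):
    s=R.from_euler("z",yaw).apply(R.from_euler("y",a).apply(r)-r);print(round(a,3),s,s@M)
E
```

```text
[-0.6019  0.2592  1.8621  0.0001  1.0173 -2.5223] [-1.4681  0.7826  6.6527]
0.0 [0. 0. 0.] [0. 0. 0.]
0.078 [0.001  0.0004 0.0163] [-0.0011 -0.     -0.0163]
0.157 [0.0033 0.0012 0.0324] [-0.0036 -0.0001 -0.0324]
0.236 [0.0067 0.0025 0.0484] [-0.0072 -0.0001 -0.0484]
0.314 [0.0113 0.0041 0.064 ] [-0.0121 -0.0001 -0.0639]
0.392 [0.017  0.0062 0.0791] [-0.0183 -0.0001 -0.0791]
0.471 [0.0238 0.0087 0.0937] [-0.0255 -0.0002 -0.0937]
0.55 [0.0317 0.0116 0.1077] [-0.0339 -0.0002 -0.1077]
0.628 [0.0406 0.0149 0.1211] [-0.0434 -0.0002 -0.121 ]
0.706 [0.0504 0.0185 0.1336] [-0.0539 -0.0002 -0.1335]
0.785 [0.0611 0.0224 0.1453] [-0.0654 -0.0002 -0.1451]
```

Gripped at 29 mm, 59 N. Lift halfway along the arc and check the forces.

Call:
crank_tcp(
  moves={"increments":[[0, 0, -0.08, 0, 0.02], [-0.01, 0, -0.16, 0, 0.02], [-0.02, 0, -0.24, 0, 0.02], [-0.04, 0, -0.33, 0, 0.02], [-0.06, 0, -0.41, 0, 0.02], [-0.07, 0, -0.48, 0, 0.02], [-0.1, 0, -0.56, 0, 0.02], [-0.12, 0, -0.64, 0, 0.02], [-0.15, 0, -0.72, 0, 0.02], [-0.18, 0, -0.79, 0, 0.02], [-0.18, 0, -0.79, 0, 0.02]]},
)

```text
t: 7.48
tcp_pos: [0.5183, -0.2534, 0.1638]
eef_rot: [-0.174, 0.985, -0.001, 0.001]
force: [2.8, -4.0, -3.1]
opening: 0.029
grip_force: 60.2
```

Converted, -0.066 m is -0.66, -0.06 m is -0.6.

Call:
crank_tcp(
  moves={"increments":[[-0.035, 0, -0.075, 0, 0.02], [-0.07, 0, -0.145, 0, 0.02], [-0.11, 0, -0.22, 0, 0.02], [-0.155, 0, -0.285, 0, 0.02], [-0.2, 0, -0.35, 0, 0.02], [-0.25, 0, -0.42, 0, 0.02], [-0.3, 0, -0.48, 0, 0.02], [-0.355, 0, -0.545, 0, 0.02], [-0.41, 0, -0.6, 0, 0.02], [-0.47, 0, -0.66, 0, 0.02], [-0.47, 0, -0.66, 0, 0.02], [-0.47, 0, -0.66, 0, 0.02], [-0.47, 0, -0.66, 0, 0.02]]},
)

```text
t: 8.57
tcp_pos: [0.5606, -0.2376, 0.2277]
eef_rot: [-0.174, 0.985, -0.0, -0.001]
force: [2.0, -5.9, -1.7]
opening: 0.029
grip_force: 63.5
```

```bash
python3 - <<'E'
from h import *
st=env.read_state();print(st["qpos"],st["force"])
out=[]
for c,(l,t,r,b) in(("scene",(200,90,330,210)),("side",(280,90,410,220))):
    im,d=env.snapshot(c);out.append(cv2.resize(im[t:b,l:r],(400,400)))
    P=cloud(c,d)[t:b,l:r].reshape(-1,3)
    h=np.array([.697,-.187,.1]);q=R.from_euler("z",-.352).apply(P-h)
    # lid's upper face: between hinge and front edge, off the middle, where the gripper is
    m=(q[:,0]>-.16)&(q[:,0]<.01)&(q[:,2]>.02)&(abs(q[:,1])<.115)&(abs(q[:,1])>.07)
    p=q[m];print(c,len(p),np.degrees(np.percentile(np.arctan2(p[:,2],-p[:,0]),[10,25,50,75,90])) )
    k=np.polyfit(p[:,0],p[:,2],1);print(np.degrees(np.arctan(-k[0])))
    print([ (round(x["confidence"],2),x["pixel"]) for x in env.landmark_of("jar",c)[:1]])
cv2.imwrite("pics/end.png",np.hstack(out)[:,:,::-1])
E
```

```text
[-0.515   0.1869  1.6554 -0.0022  1.3004 -2.4344] [ 1.9631 -5.9322 -1.7151]
scene 1062 [45.2755 46.3021 47.9676 50.5053 56.0718]
43.314463835351766
[(0.77, [247.6, 124.1])]
side 574 [46.3203 47.1611 48.6987 52.0263 58.2145]
43.18093106320928
[(0.94, [378.3, 144.2])]
```

View pics/end.png

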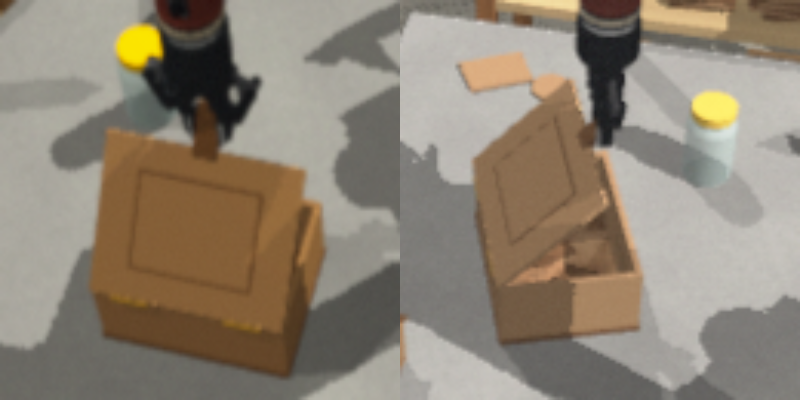

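The pictures show the lid open with its tongue pinched (left panel at (205,125), right at (590,130)), the jar standing untouched. The plane fit gives 43.2–43.3° and the arm's rise gives 44°, inside 38–52°. I hand in.

Call:
crank_tcp(
  moves={"increments":[[0, 0, 0, 0, 0.02], [0, 0, 0, 0, 0.02], [0, 0, 0, 0, 0.02], [0, 0, 0, 0, 0.02]]},
)

```text
t: 9.1
tcp_pos: [0.5606, -0.2376, 0.2277]
eef_rot: [-0.174, 0.985, -0.0, -0.001]
force: [0.8, -5.0, -2.3]
opening: 0.0285
grip_force: 63.5
```

```bash
python3 -c "
from plant import env
print(env.job_done())"
```

```text
the job is handed in; nothing more can be done
None
```

I pressed the bell to its stop and released it, and the fingers are holding the lid steady at about 44° by its tongue; I handed the job in at about 9 s, but no verdict came back.

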